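# Find and shim the soft corner of a sample plate

## Task

One corner of the aluminium plate is soft and dips when pressed. With the fingertips, press down on the blue dots at the plate's corners to find that one, then press the yellow tab beside that same corner down flat, leaving the other three shims up. Then press that corner's blue dot again with about 8 N, so that it rests firmly on its shim, and finish holding it pressed; do not lift or shift the plate, and leave what stands on it and around it in place.

Things in the scene. Friction and masses are not known exactly. Their poses are not given: they have to be found in the camera images.
- frame: fixed dark steel under-frame, 190 (x) x 270 (y) x 12 mm, screwed to the worktop; origin at the centre of its underside, on the worktop (z = 0), z up. Far / near = its +x / -x, left / right = its +y / -y. Its position and yaw (up to 0.35 rad) change.
- plate: loose flat aluminium plate, 180 (x) x 200 (y) x 8 mm, 0.9 kg, lying level on four round feet over the frame, its axes along the frame's; origin below its centre, at the bottom of its feet (z = 20 mm). Its underside is 26 mm and its top 34 mm above the worktop. A petri dish and a vial stand on its middle. Three corners are hard; one, any of the four and not to be told by sight, is soft.
- corner_a (a point): centre of the 26 mm blue dot on top of the plate at its far left corner, where that corner is pressed, right above the foot; at x 65, y 75 mm from the plate's middle, 34 mm above the worktop. A soft corner dips 4 mm when pressed (it starts to move at about 1.5 N, is at the bottom at about 3 N) and springs back when let go; a hard one does not move.
- corner_b (a point): centre of the 26 mm blue dot on top of the plate at its far right corner, where that corner is pressed, right above the foot; at x 65, y -75 mm from the plate's middle, 34 mm above the worktop. A soft corner dips 4 mm when pressed (it starts to move at about 1.5 N, is at the bottom at about 3 N) and springs back when let go; a hard one does not move.
- corner_c (a point): centre of the 26 mm blue dot on top of the plate at its near right corner, where that corner is pressed, right above the foot; at x -65, y -75 mm from the plate's middle, 34 mm above the worktop. A soft corner dips 4 mm when pressed (it starts to move at about 1.5 N, is at the bottom at about 3 N) and springs back when let go; a hard one does not move.
- corner_d (a point): centre of the 26 mm blue dot on top of the plate at its near left corner, where that corner is pressed, right above the foot; at x -65, y 75 mm from the plate's middle, 34 mm above the worktop. A soft corner dips 4 mm when pressed (it starts to move at about 1.5 N, is at the bottom at about 3 N) and springs back when let go; a hard one does not move.
- tab_a (a point): centre of the top of the yellow tab (26 x 24 mm) of the far left corner's shim, where it is pressed; beside the plate on its left, 46 mm out from the shim's hinge (along the frame's x, 6 mm off the plate's edge, 22 mm up). The tab stands tilted up, this point then about 44 mm above the worktop (the tab's outer edge 49 mm); pressed flat it is 26 mm above the worktop and moves outward by about 5 mm.
- tab_b (a point): centre of the top of the yellow tab (26 x 24 mm) of the far right corner's shim, where it is pressed; beside the plate on its right, 46 mm out from the shim's hinge (along the frame's x, 6 mm off the plate's edge, 22 mm up). The tab stands tilted up, this point then about 44 mm above the worktop (the tab's outer edge 49 mm); pressed flat it is 26 mm above the worktop and moves outward by about 5 mm.
- tab_c (a point): centre of the top of the yellow tab (26 x 24 mm) of the near right corner's shim, where it is pressed; beside the plate on its right, 46 mm out from the shim's hinge (along the frame's x, 6 mm off the plate's edge, 22 mm up). The tab stands tilted up, this point then about 44 mm above the worktop (the tab's outer edge 49 mm); pressed flat it is 26 mm above the worktop and moves outward by about 5 mm.
- tab_d (a point): centre of the top of the yellow tab (26 x 24 mm) of the near left corner's shim, where it is pressed; beside the plate on its left, 46 mm out from the shim's hinge (along the frame's x, 6 mm off the plate's edge, 22 mm up). The tab stands tilted up, this point then about 44 mm above the worktop (the tab's outer edge 49 mm); pressed flat it is 26 mm above the worktop and moves outward by about 5 mm.
- shim_a (a joint): angle of the far left corner's shim, rad: about 0 to 0.05 at the start (tab tilted up by 0.42), 0.42 = pressed flat (level, against its stop). Stiff (7 N on the tab moves it, 10 to 15 N takes it firmly down); stays where it is left. Its inner end reaches 8 mm in under the plate: 6 mm or more below it at first, 1 mm below it with the shim flat, where a soft corner comes to rest on it when pressed.
- shim_b (a joint): angle of the far right corner's shim, rad: about 0 to 0.05 at the start (tab tilted up by 0.42), 0.42 = pressed flat (level, against its stop). Stiff (7 N on the tab moves it, 10 to 15 N takes it firmly down); stays where it is left. Its inner end reaches 8 mm in under the plate: 6 mm or more below it at first, 1 mm below it with the shim flat, where a soft corner comes to rest on it when pressed.
- shim_c (a joint): angle of the near right corner's shim, rad: about 0 to 0.05 at the start (tab tilted up by 0.42), 0.42 = pressed flat (level, against its stop). Stiff (7 N on the tab moves it, 10 to 15 N takes it firmly down); stays where it is left. Its inner end reaches 8 mm in under the plate: 6 mm or more below it at first, 1 mm below it with the shim flat, where a soft corner comes to rest on it when pressed.
- shim_d (a joint): angle of the near left corner's shim, rad: about 0 to 0.05 at the start (tab tilted up by 0.42), 0.42 = pressed flat (level, against its stop). Stiff (7 N on the tab moves it, 10 to 15 N takes it firmly down); stays where it is left. Its inner end reaches 8 mm in under the plate: 6 mm or more below it at first, 1 mm below it with the shim flat, where a soft corner comes to rest on it when pressed.
- petri: round clear petri dish, 62 mm across, 14 mm high, standing near the plate's middle; origin at the centre of its underside. Stays.
- vial: glass sample vial with pale screw cap, 24 mm across, 54 mm high, standing on the plate near its middle; origin at the centre of its underside. Stays.
- beaker: clear beaker, 76 mm across, 86 mm high, on the worktop to the left; origin at the centre of its underside. Stays.
- tape: roll of tape, 65 mm across, 24 mm high, on the worktop to the right; origin at the centre of its underside. Stays.
- marker: white marker pen with black cap, 137 mm long, 15 mm high, lying along x on the worktop to the right; origin at the middle of its underside. Stays.

How it is judged (in metres and radians):
On the way, in this order (a step that is already met when the one before it is completed fails the run):
1. the soft corner is found: a fingertip press makes it dip, all shims still up (height (world z) of any of corner_a, corner_b, corner_c, corner_d below 0.0325 m and contact force between the fingers and plate above 1 N and value of joint each of shim_a, shim_b, shim_c, shim_d below 0.2 rad), for 0.05 s.
2. one shim is pressed flat, the other three are still up (((value of joint shim_a above 0.36 rad and value of joint each of shim_b, shim_c, shim_d below 0.2 rad) or (value of joint shim_b above 0.36 rad and value of joint each of shim_a, shim_c, shim_d below 0.2 rad) or (value of joint shim_c above 0.36 rad and value of joint each of shim_a, shim_b, shim_d below 0.2 rad) or (value of joint shim_d above 0.36 rad and value of joint each of shim_a, shim_b, shim_c below 0.2 rad))), for 0.2 s.
At the end, for the whole second after the job is handed in: One shim is flat (over 0.36 rad), the other three are up (under 0.2 rad); the fingers press the plate with more than 3 N, the corner of the flat shim has dipped less than 2.5 mm and bears on that shim's inner end with more than 1 N; the plate is at rest (((value of joint shim_a above 0.36 rad and value of joint each of shim_b, shim_c, shim_d below 0.2 rad and contact force between shim_a and plate above 1 N and height (world z) of corner_a above 0.0315 m) or (value of joint shim_b above 0.36 rad and value of joint each of shim_a, shim_c, shim_d below 0.2 rad and contact force between shim_b and plate above 1 N and height (world z) of corner_b above 0.0315 m) or (value of joint shim_c above 0.36 rad and value of joint each of shim_a, shim_b, shim_d below 0.2 rad and contact force between shim_c and plate above 1 N and height (world z) of corner_c above 0.0315 m) or (value of joint shim_d above 0.36 rad and value of joint each of shim_a, shim_b, shim_c below 0.2 rad and contact force between shim_d and plate above 1 N and height (world z) of corner_d above 0.0315 m)) and contact force between the fingers and plate above 3 N and linear speed of plate below 0.02 m/s); the arm keeps its last pose, push and grip.
It fails at once if a second shim is pressed down (value of joint each of shim_a, shim_b above 0.25 rad or value of joint each of shim_a, shim_c above 0.25 rad or value of joint each of shim_a, shim_d above 0.25 rad or value of joint each of shim_b, shim_c above 0.25 rad or value of joint each of shim_b, shim_d above 0.25 rad or value of joint each of shim_c, shim_d above 0.25 rad).
It fails at once if the plate is lifted, tipped or shifted by more than 15 mm (height (world z) of plate above 0.028 m or angle between plate's own z axis and vertical above 0.08 rad or distance of plate from where it was at the start of the episode above 0.015 m).
It fails at once if the petri dish, vial, beaker or tape roll is tipped or moved by more than 30 mm, or the marker moved by more than 30 mm ((distance of petri from where it was at the start of the episode above 0.03 m or angle between petri's own z axis and vertical above 0.4 rad) or (distance of vial from where it was at the start of the episode above 0.03 m or angle between vial's own z axis and vertical above 0.4 rad) or (distance of beaker from where it was at the start of the episode above 0.03 m or angle between beaker's own z axis and vertical above 0.4 rad) or (distance of tape from where it was at the start of the episode above 0.03 m or angle between tape's own z axis and vertical above 0.4 rad) or distance of marker from where it was at the start of the episode above 0.03 m).
It also fails if it takes over 61 s, if anything falls off the work surface, if the arm or the gripper's body presses on something with over 40 N, if the wrist force passes 120 N, or if a joint passes its speed limit or range.

## Robot

A 6-joint arm with a two-finger parallel gripper is mounted at the origin on a cart in front of the work surface, level with it; the furniture and walls round the work are solid. World frame = base frame: x ahead of the robot, y to its left, z up, the work surface at z = 0. Lengths are in mm, angles in rad, forces in N, time in s.
With the tool pointing down it reaches from about 350 to 950 mm from the base axis. Payload 17.4 kg.
Tool frame: the origin (TCP) lies at the very end of the fingers, on their centre line; the grasp point (between the pads) lies 19 mm behind it; z points along the fingers, y is the line along which they close (so a half turn about z gives the same grasp; the last joint's range is limited). The gripper opens to 93 mm and grips with 3 to 60 N. Pads are 15 mm wide; open, the fingers measure 128 mm over their backs; the gripper's body (75 mm by 188 mm) begins 65 mm behind the grasp point.
Start: joints at [1.272, 0.116, 1.442, -0, 1.584, -0.038], TCP at [174.059, 652.178, 218.646] pointing down, gripper open.
Joint ranges: [-2.83, 2.83], [-0.83, 2.19], [0.07, 2.5], [-1.14, 4.28], [0.01, 3], [-2.97, 2.97]. Speed limits (rad/s): [1.89, 1.89, 2.22, 3.14, 3.14, 3.14].

## Interface

Orientations are given as a rotation vector (axis times angle).
In Python, from workcell import arm gives the robot as it stands.
- The arm moves only by the tool arm_command, never from a script. Its arguments are lists of equal length, an entry for each row: "slide": the shift along the tool's x, y, z in m, a list of three; "dr": the turn, a rotation vector about the tool's x, y, z in degrees, a list of three. In form: {"slide": [[dx, dy, dz], ...], "dr": [[ax, ay, az], ...]}. A call has 1 to 5 rows; each row is the pose to reach, as a shift and turn from the pose commanded when the call began, along the tool's axes at that moment; what a row does not reach only later rows make up. A row lasts 1/8 s, in which the tool goes at most 62.5 mm and 10.7 degrees, less where a joint would pass 70% of its speed; a pose out of reach is approached as far as the arm can. A call with a gripper value outside its range is refused whole. "grip" is the finger opening in m, from 0 to 0.093, set as the call begins (left out, the last holds). The fingers move at their own pace and stop on an object; "newtons" is the grip in N (left out, the last holds). Time passes only in rows, so rows that repeat a pose let the fingers close. It gives the time, the measured TCP pose, the force, the opening and the grip force at its end, in the units of the state.
- arm.read_state(): the state, without advancing time (a new reading comes with each control period).
- arm.get_image(name): name is "side" or "top" or "wrist"; returns a dict with "pixels" (420x560x3 uint8, red, green, blue), "fx", "fy", "cx", "cy" (pixels), "k1" (the pictures are not rectified: a ray, as slopes to the right and down, at radius r is drawn at 1 + k1 r^2 times it, then the intrinsics apply), "camera_from_world" (4x4, takes a point from world to camera coordinates). Camera axes: x right, y down, z forward; pixel columns grow to the right and rows downward; lengths in mm; the calibration is good to about 2 mm. A picture is of the moment at which its call begins. There is no depth.
- arm.finish_job(): hands the job in; it is judged then, once.
The state is a dict: "time": time; "q": joint angles; "joint_vel": joint speeds; "joint_efforts": joint torques, N m; "tool_pos": TCP position; "eef_rot": TCP orientation; "force": force on the tool from outside, world axes, zero at the start; "ft_torque": the same for the moment, N m; "width": finger opening in mm; "grip_force": force on a finger pad.
Only numpy, scipy, OpenCV 4.12 (cv2) and the standard library are available. Lean on these libraries where they do the work, as an engineer would, in place of code of your own. Each camera call takes 0.05 s, during which the arm holds its last target. There are 200 camera calls.

## Working session

There is one attempt and no reset: what is moved stays moved. The work goes in short steps, Python scripts to look and compute and a tool call to move; the robot and the scene stay as the last step left them, time stands still between calls to the robot, and variables do not carry over. Pictures are saved under pics/ and viewed, at most 10 in all, crops included, and the job is handed in when it is done.

Besides the shell and the picture viewer there is one more tool, called after "Call:" by a JSON object that holds its "op" and its "data". arm_command: Moves the arm, as the interface text tells. Its arguments: {"type":"object","properties":{"slide":{"type":"array","items":{"type":"array","items":{"type":"number"}}},"dr":{"type":"array","items":{"type":"array","items":{"type":"number"}}},"grip":{"type":"number"},"newtons":{"type":"number"}},"required":["slide","dr"]}

```bash
mkdir -p pics; cat > h.py <<'E'
import numpy as np, cv2
from workcell import arm
from scipy.spatial.transform import Rotation as R
def ray(im,u,v):
    x=(u-im['cx'])/im['fx']; y=(v-im['cy'])/im['fy']; X,Y=x,y
    for _ in range(20):
        s=1+im['k1']*(X*X+Y*Y); X,Y=x/s,y/s
    T=np.array(im['camera_from_world']); Rm=T[:3,:3]
    return -Rm.T@T[:3,3], Rm.T@np.array([X,Y,1])
def onplane(im,u,v,z):
    o,d=ray(im,u,v); return o+d*(z-o[2])/d[2]
def blobs(im,lo,hi,amin=40):
    hsv=cv2.cvtColor(np.ascontiguousarray(im['pixels']),cv2.COLOR_RGB2HSV)
    m=cv2.inRange(hsv,np.array(lo),np.array(hi))
    n,_,st,c=cv2.connectedComponentsWithStats(m)
    return [(c[i],st[i]) for i in range(1,n) if st[i,4]>=amin]
def save(im,n): cv2.imwrite('pics/'+n,cv2.cvtColor(np.ascontiguousarray(im['pixels']),cv2.COLOR_RGB2BGR))
E
python3 - <<'E'
from h import *
s=arm.read_state(); print(s)
for n in ('top','side'):
    im=arm.get_image(n); save(im,n+'0.png')
    for nm,lo,hi,z in (('blue',(95,100,50),(130,255,255),34),('yel',(20,100,80),(35,255,255),44)):
        for c,st in blobs(im,lo,hi): print(n,nm,c.round(1),st,onplane(im,*c,z).round(1))
E
```

```text
{'time': 0.0, 'q': array([ 1.27218427e+00,  1.16464154e-01,  1.44227545e+00,  1.45274881e-05,
        1.58398032e+00, -3.77921320e-02]), 'joint_vel': array([ 0.00072157,  0.00017536,  0.00084275, -0.0008094 ,  0.00211147,
       -0.00029541]), 'joint_efforts': array([-1.01430098e-03, -7.21276259e+01, -6.22588778e+01,  7.78521644e-02,
        2.40928028e-02, -1.16906090e-04]), 'tool_pos': array([174.00312912, 651.97510179, 217.91357299]), 'eef_rot': array([-4.08507945e-01, -3.11471458e+00,  1.74178671e-03]), 'force': array([ 0.31786325, -0.5611766 ,  0.6237692 ]), 'ft_torque': array([ 0.00677794,  0.05479512, -0.00065031]), 'grip_force': 0.0, 'width': 92.80628409512632}
top yel [220.6 193.3] [217 189   8  10  75] [596.9 219.6  44. ]
top yel [314.4 192.5] [310 188   9  10  80] [597.4 -82.1  44. ]
top yel [220.6 233.5] [217 229   8  10  78] [467.7 220.1  44. ]
top yel [314.2 233.5] [310 229   9  10  76] [466.  -80.4  44. ]
side blue [171.4 228.9] [162 223  19  13 210] [823.7  79.4  34. ]
side blue [262.  254.1] [257 251  11   7  59] [596.9 143.   34. ]
side blue [322.7 260.7] [317 258  12   7  62] [466.4 143.6  34. ]
side blue [290.5 382.1] [286 378   9  10  61] [494.6 460.8  34. ]
side yel [268.8  32.6] [253  14  34  37 964] [ 1244.7 -3693.     44. ]
side yel [337.8 175.8] [332 168  18  16 105] [ 448.8 -286.1   44. ]
side yel [278.4 202.7] [273 199  12   9  90] [595.7 -81.6  44. ]
side yel [329.  207.5] [324 204  11   8  82] [465.  -80.2  44. ]
side yel [254.9 271.5] [248 269  15   6  73] [596.9 219.6  44. ]
side yel [320.2 279.9] [314 277  14   7  77] [467.1 223.3  44. ]
```

View pics/top0.png

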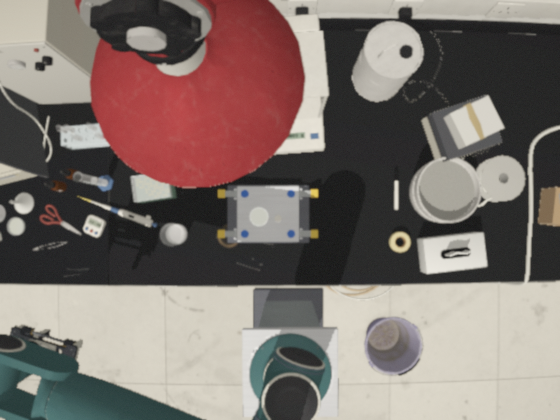

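View pics/side0.png

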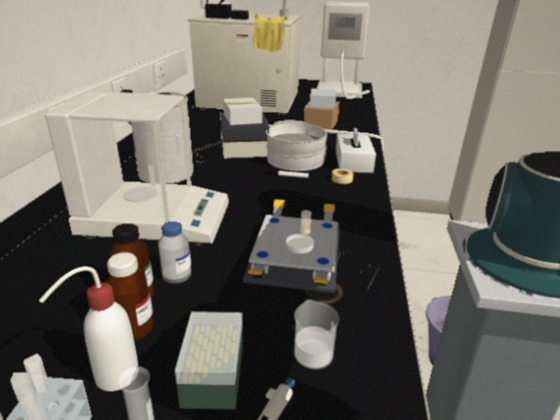

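```bash
python3 - <<'E'
from h import *
im=arm.get_image('top')
for c,st in blobs(im,(90,50,30),(135,255,255),15): print(c.round(1),st,onplane(im,*c,34).round(1))
p=im['pixels'][180:250,210:330]; cv2.imwrite('pics/crop.png',cv2.resize(p[:,:,::-1],None,fx=6,fy=6))
print(R.from_rotvec(arm.read_state()['eef_rot']).as_matrix().round(3))
E
```

```text
[314.  135.5] [311 134   7   4  28] [784.2 -83.4  34. ]
[106.5 183.2] [ 98 174  16  18 156] [634.9 601.6  34. ]
[244.3 193.3] [241 190   8   8  47] [597.2 144.   34. ]
[290.7 193.3] [287 190   8   7  43] [596.1  -6.2  34. ]
[114.3 209.6] [111 206   8   8  44] [547.4 574.4  34. ]
[154.6 224.6] [152 222   6   6  25] [497.2 438.6  34. ]
[244.3 233.5] [241 230   8   8  48] [467.1 144.7  34. ]
[290.6 233.4] [287 230   8   8  48] [466.7  -5.1  34. ]
[297.2 367.3] [273 353  53  24 244] [ 32.7 -23.6  34. ]
[[-0.966  0.258 -0.   ]
 [ 0.258  0.966 -0.001]
 [ 0.    -0.001 -1.   ]]
```

The top view shows the plate centred near (268,213), with blue dots at (244,193), (291,193), (244,233) and (291,233). The yellow tabs are at (220/314, 193/233). The side view agrees, with the vial and petri mid-plate at about (305,220) and (300,243). Plate yaw is about 0 and its centre is about (532, 69).

Next I close the fingers and go above corner a.

Call:
{"op": "arm_command", "data": {"slide": [[-0.05,-0.035,0],[-0.1,-0.07,0],[-0.15,-0.106,0],[-0.2,-0.141,0],[-0.25,-0.177,0]], "dr": [[0,0,-3],[0,0,-6],[0,0,-9],[0,0,-12],[0,0,-15]], "grip": 0, "newtons": 20}}

```text
time: 0.78
tool_pos: [370.8, 415.0, 218.5]
eef_rot: [-0.005, 3.142, -0.0]
force: [0.5, 0.3, -0.2]
width: 47.7
grip_force: 0.0
```

```bash
python3 - <<'E'
from h import *
s=arm.read_state();print(s['time'],s['tool_pos'],s['width'],R.from_rotvec(s['eef_rot']).as_matrix().round(3))
E
```

```text
0.775 [370.81958756 414.98724737 218.53967307] 47.694973499288054 [[-1.    -0.003  0.   ]
 [-0.003  1.    -0.   ]
 [-0.    -0.    -1.   ]]
```

Call:
{"op": "arm_command", "data": {"slide": [[-0.04,-0.047,0],[-0.08,-0.094,0.0],[-0.12,-0.142,0.02],[-0.16,-0.19,0.04],[-0.2,-0.237,0.06]], "dr": [[0,0,0],[0,0,0],[0,0,0],[0,0,0],[0,0,0]]}}

```text
time: 1.4
tool_pos: [565.8, 184.3, 160.7]
eef_rot: [-0.001, 3.141, 0.0]
force: [0.1, 0.8, 0.9]
width: 0.6
grip_force: 0.0
```

Call:
{"op": "arm_command", "data": {"slide": [[-0.026,-0.034,0.03],[-0.026,-0.034,0.08],[-0.026,-0.034,0.1],[-0.026,-0.034,0.1]], "dr": [[0,0,0],[0,0,0],[0,0,0],[0,0,0]]}}

```text
time: 1.9
tool_pos: [590.3, 152.4, 60.6]
eef_rot: [0.002, -3.14, 0.001]
force: [-0.0, 0.2, 0.2]
width: 0.8
grip_force: 0.0
```

```bash
python3 - <<'E'
from h import *
s=arm.read_state();print(s['time'],s['tool_pos'],s['width'],s['force'])
im=arm.get_image('wrist');save(im,'w1.png')
for c,st in blobs(im,(95,100,50),(130,255,255),100): print(c.round(1),st,onplane(im,*c,34).round(1))
for c,st in blobs(im,(20,100,80),(35,255,255),100): print('y',c.round(1),st,onplane(im,*c,44).round(1))
E
```

```text
1.9 [590.30987931 152.42013132  60.64801147] 0.7515036802711296 [-0.0406735   0.21498     0.22804121]
[265.7  42.8] [ 245   19   43   48 1586] [466.  144.2  34. ]
[18.7 45. ] [   0   22   40   47 1472] [465.3  -5.3  34. ]
[ 58.1 244.6] [ 41 229  35  32 893] [595.   -6.4  34. ]
[265.2 240.2] [249 231  34  28 399] [590.9 142.7  34. ]
y [397.5  41. ] [ 373   15   49   53 2235] [467.  218.7  44. ]
y [375.7 252.4] [ 356  232   40   42 1349] [595.6 217.8  44. ]
y [273.8 317.5] [272 289   5  58 228] [647.  148.7  44. ]
y [284.3 316.1] [282 289   5  58 198] [645.9 156.3  44. ]
y [239.9 374.6] [  44  359  368   29 8415] [699.4 122.1  44. ]
```

View pics/w1.png

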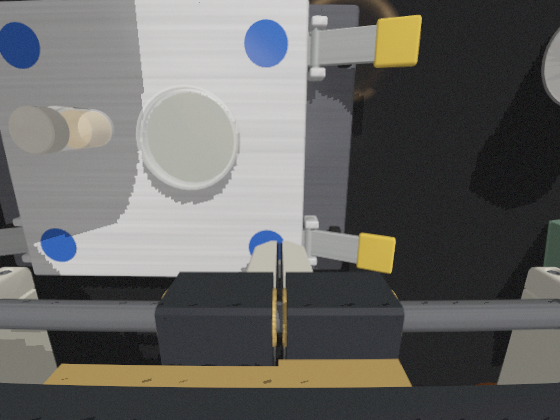

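The wrist view shows dot a under the fingertips at (265,243), with the other dots at (58,245), (266,43) and (19,45). The petri is at (190,138) and the vial at (90,125), both clear of the dots.

Call:
{"op": "arm_command", "data": {"slide": [[-0.006,-0.008,0.01],[-0.006,-0.008,0.015],[-0.006,-0.008,0.018],[-0.006,-0.008,0.02]], "dr": [[0,0,0],[0,0,0],[0,0,0],[0,0,0]]}}

```text
time: 2.45
tool_pos: [596.9, 144.2, 41.3]
eef_rot: [-0.002, 3.142, 0.0]
force: [0.0, -0.7, 0.4]
width: 0.7
grip_force: 0.0
```

Call:
{"op": "arm_command", "data": {"slide": [[0,0,0.003],[0,0,0.005],[0,0,0.007],[0,0,0.008],[0,0,0.008]], "dr": [[0,0,0],[0,0,0],[0,0,0],[0,0,0],[0,0,0]]}}

```text
time: 3.08
tool_pos: [597.0, 144.2, 34.2]
eef_rot: [-0.002, 3.141, 0.0]
force: [-5.9, -1.2, 10.2]
width: 0.8
grip_force: 5.2
```

Call:
{"op": "arm_command", "data": {"slide": [[0,0,0.001],[0,0,0.001],[0,0,0.002],[0,0,0.002],[0,0,0.002]], "dr": [[0,0,0],[0,0,0],[0,0,0],[0,0,0],[0,0,0]]}}

```text
time: 3.7
tool_pos: [597.2, 144.2, 34.1]
eef_rot: [-0.002, 3.141, 0.0]
force: [-16.3, -3.9, 29.5]
width: 0.4
grip_force: 15.1
```

Corner a is hard: it took 29 N without moving. Lift and go to b.

Call:
{"op": "arm_command", "data": {"slide": [[0,0,-0.015],[0,-0.05,-0.02],[0,-0.1,-0.02],[0,-0.15,-0.02],[0,-0.15,-0.01]], "dr": [[0,0,0],[0,0,0],[0,0,0],[0,0,0],[0,0,0]]}}

```text
time: 4.32
tool_pos: [597.6, -8.5, 42.2]
eef_rot: [0.003, 3.14, -0.001]
force: [-0.0, 0.6, 0.2]
width: 0.2
grip_force: 0.0
```

Call:
{"op": "arm_command", "data": {"slide": [[0,0,0.003],[0,0,0.005],[0,0,0.007],[0,0,0.0075],[0,0,0.0075]], "dr": [[0,0,0],[0,0,0],[0,0,0],[0,0,0],[0,0,0]]}}

```text
time: 4.95
tool_pos: [597.3, -5.0, 34.2]
eef_rot: [-0.003, 3.141, 0.001]
force: [-2.0, 3.5, 4.9]
width: 0.3
grip_force: 2.4
```

Corner b is hard too (4.9 N at 34.2 mm). On to c.

Call:
{"op": "arm_command", "data": {"slide": [[0,0,-0.012],[0.04,0,-0.02],[0.085,0,-0.02],[0.131,0,-0.015],[0.131,0,-0.008]], "dr": [[0,0,0],[0,0,0],[0,0,0],[0,0,0],[0,0,0]]}}

```text
time: 5.58
tool_pos: [464.7, -6.0, 42.7]
eef_rot: [-0.002, 3.14, -0.001]
force: [0.5, 0.3, -0.1]
width: 0.8
grip_force: 0.0
```

Call:
{"op": "arm_command", "data": {"slide": [[0,0,0.002],[0,0,0.005],[0,0,0.007],[0,0,0.008],[0,0,0.008]], "dr": [[0,0,0],[0,0,0],[0,0,0],[0,0,0],[0,0,0]]}}

```text
time: 6.2
tool_pos: [466.4, -6.0, 33.9]
eef_rot: [-0.002, 3.141, -0.0]
force: [1.1, 0.2, 2.1]
width: 0.8
grip_force: 1.0
```

Call:
{"op": "arm_command", "data": {"slide": [[0,0,0.0005],[0,0,0.0005],[0,0,0.0005]], "dr": [[0,0,0],[0,0,0],[0,0,0]]}}

```text
time: 6.58
tool_pos: [466.2, -6.0, 33.4]
eef_rot: [-0.002, 3.141, -0.0]
force: [1.9, -0.8, 3.4]
width: 0.2
grip_force: 1.2
```

Moving a bit; press further.

Call:
{"op": "arm_command", "data": {"slide": [[0,0,0.001],[0,0,0.002],[0,0,0.003],[0,0,0.003]], "dr": [[0,0,0],[0,0,0],[0,0,0],[0,0,0]]}}

```text
time: 7.08
tool_pos: [466.1, -6.2, 31.0]
eef_rot: [0.001, -3.142, 0.001]
force: [-5.9, -2.9, 14.1]
width: 0.7
grip_force: 7.3
```

Corner c is soft: it dipped about 3 mm. Next, tab c at about (466, -81): lift, move over and press it down.

Call:
{"op": "arm_command", "data": {"slide": [[0,0,-0.02],[0,0,-0.037],[0,-0.04,-0.037],[0,-0.078,-0.037],[0,-0.078,-0.03]], "dr": [[0,0,0],[0,0,0],[0,0,0],[0,0,0],[0,0,0]]}}

```text
time: 7.7
tool_pos: [466.3, -85.6, 60.7]
eef_rot: [0.002, 3.141, -0.0]
force: [0.3, 0.0, -1.0]
width: 0.8
grip_force: 0.0
```

Call:
{"op": "arm_command", "data": {"slide": [[0,0,0.005],[0,0,0.01],[0,0,0.014],[0,0,0.018],[0,0,0.022]], "dr": [[0,0,0],[0,0,0],[0,0,0],[0,0,0],[0,0,0]]}}

```text
time: 8.32
tool_pos: [466.7, -83.8, 38.8]
eef_rot: [-0.003, 3.14, -0.001]
force: [0.4, -4.1, 7.3]
width: 0.5
grip_force: 2.9
```

Call:
{"op": "arm_command", "data": {"slide": [[0,0,0.003],[0,0,0.006],[0,0,0.009],[0,0,0.011],[0,0,0.011]], "dr": [[0,0,0],[0,0,0],[0,0,0],[0,0,0],[0,0,0]]}}

```text
time: 8.95
tool_pos: [466.6, -83.8, 27.6]
eef_rot: [-0.003, 3.141, -0.001]
force: [0.4, -3.2, 3.6]
width: 0.4
grip_force: 1.8
```

Call:
{"op": "arm_command", "data": {"slide": [[0,0,0.001],[0,0,0.002],[0,0,0.003],[0,0,0.003],[0,0,0.003]], "dr": [[0,0,0],[0,0,0],[0,0,0],[0,0,0],[0,0,0]]}}

```text
time: 9.57
tool_pos: [466.9, -84.0, 25.7]
eef_rot: [-0.003, 3.14, -0.001]
force: [-5.4, -2.9, 17.4]
width: 0.5
grip_force: 8.6
```

The tab is flat: 17 N at 25.7 mm, which is its stop. Lift and return to dot c.

Call:
{"op": "arm_command", "data": {"slide": [[0,0,-0.015],[0,0,-0.025],[0,0.04,-0.03],[0,0.079,-0.03],[0,0.079,-0.017]], "dr": [[0,0,0],[0,0,0],[0,0,0],[0,0,0],[0,0,0]]}}

```text
time: 10.2
tool_pos: [466.6, -3.2, 42.2]
eef_rot: [-0.006, 3.14, 0.0]
force: [0.2, -0.6, -1.0]
width: 0.2
grip_force: 0.0
```

```bash
python3 - <<'E'
from h import *
s=arm.read_state();print(s['tool_pos'],s['force'])
im=arm.get_image('side')
for c,st in blobs(im,(20,100,80),(35,255,255)): print('y',c.round(1),st,onplane(im,*c,44).round(1),onplane(im,*c,26).round(1))
cv2.imwrite('pics/s2.png',cv2.resize(im['pixels'][170:310,220:370,::-1],None,fx=4,fy=4))
E
```

```text
[466.61404928  -3.1593451   42.18957315] [ 0.17934141 -0.63702647 -0.99832737]
y [268.8  32.6] [253  14  34  37 961] [ 1244.9 -3692.5    44. ] [ 1272.3 -3852.4    26. ]
y [278.7 203.1] [273 200  12   8  76] [594.6 -79.3  44. ] [ 599.4 -113.4   26. ]
y [255.  271.6] [248 269  16   6  81] [596.7 219.8  44. ] [601.5 196.   26. ]
y [320.2 280. ] [313 277  15   7  85] [467.  223.6  44. ] [467.4 200.1  26. ]
```

View pics/s2.png

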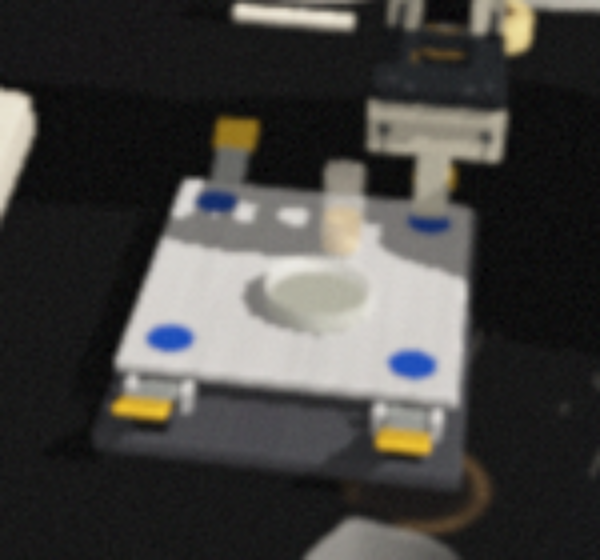

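The crop shows the other three tabs still up. Tab c at (450,178) is now low, behind the fingers, and the vial and petri are in place. Now the final press.

Call:
{"op": "arm_command", "data": {"slide": [[0,-0.001,0.003],[0,-0.001,0.006],[0,-0.001,0.008],[0,-0.001,0.009],[0,-0.001,0.009]], "dr": [[0,0,0],[0,0,0],[0,0,0],[0,0,0],[0,0,0]]}}

```text
time: 10.88
tool_pos: [466.2, -6.7, 33.3]
eef_rot: [0.001, -3.142, 0.001]
force: [-9.0, -3.3, 14.1]
width: 0.2
grip_force: 6.9
```

Call:
{"op": "arm_command", "data": {"slide": [[0,0,-0.0005],[0,0,-0.0005],[0,0,-0.0005],[0,0,-0.0005]], "dr": [[0,0,0],[0,0,0],[0,0,0],[0,0,0]]}}

```text
time: 11.38
tool_pos: [466.3, -6.5, 33.4]
eef_rot: [-0.001, 3.141, -0.001]
force: [-3.3, -3.3, 7.0]
width: 0.6
grip_force: 3.6
```

Call:
{"op": "arm_command", "data": {"slide": [[0,0,0.0001],[0,0,0.0001],[0,0,0.0001]], "dr": [[0,0,0],[0,0,0],[0,0,0]]}}

```text
time: 11.75
tool_pos: [466.2, -6.6, 33.4]
eef_rot: [-0.001, 3.141, -0.001]
force: [-4.5, -2.5, 8.5]
width: 0.7
grip_force: 4.1
```

```bash
python3 - <<'E'
from h import *
s=arm.read_state();print(s['tool_pos'],s['force'])
if 6<s['force'][2]<12: print(arm.finish_job())
E
```

```text
[466.24461212  -6.55244858  33.3562061 ] [-4.48906532 -2.48321962  8.4792854 ]
the job is handed in; nothing more can be done
None
```

The soft corner is c (near right); its tab is pressed flat with the other three up, and I handed the job in at 11.75 s holding that corner down at about 8.5 N; no verdict came back.

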